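# Tuck the drip strip under the splash board's lap flap and hold it down

## Robot

A 7-joint arm with a two-finger parallel gripper is mounted at the origin on a cart in front of the work surface, level with it; the furniture and walls round the work are solid. World frame = base frame: x ahead of the robot, y to its left, z up, the work surface at z = 0. Lengths are in m, angles in rad, forces in N, time in s.
With the tool pointing down it reaches from about 0.35 to 0.9 m from the base axis. Payload 19.9 kg.
Tool frame: the origin (TCP) lies on the centre line of the jaws, within the pads' length; the fingertips stand tip_reach ahead of it and the grasp point (between the pads) lies 2 mm behind it (tip_reach is the distance from the TCP to the fingertips, in m); z points along the fingers, y is the line along which they close (so a half turn about z gives the same grasp; the last joint's range is limited). The gripper opens to 85 mm and grips with 20 to 120 N. Pads are 22 mm wide; open, the fingers measure 114 mm over their backs; the gripper's body (76 mm by 85 mm) begins 54 mm behind the grasp point. The pads swing forward as they close: fully open they stand 13 mm farther back than shut.
Start: joints at [-1.151, 0.417, -0.01, 1.614, 0.005, 1.111, -0.053], TCP at [0.278, 0.56, 0.248] pointing down, gripper open.
Joint ranges: [-2.81, 2.81], [-0.39, 2.02], [-1.27, 1.25], [0.06, 2.57], [-1.19, 4.33], [0.19, 2], [-2.82, 2.82]. Speed limits (rad/s): [1.89, 1.89, 2.39, 2.39, 3.01, 3.01, 3.01].

## Interface

Orientations are given as a unit quaternion [x, y, z, w].
In Python, from rig import get_obs, grab_frame, sign_off, tip_reach gives the robot as it stands.
- The arm moves only by the shell command python3 -m jog 'ROWS' [FORCE]. ROWS is a JSON object of lists of equal length, an entry for each row: "jaw": the closure, from 0 (fully open) to 1 (shut); "travel": the shift along the world's x, y, z in m, a list of three; "rotation": the turn, a rotation vector about the world's x, y, z in rad, a list of three. In form: {"jaw": [jaw, ...], "travel": [[dx, dy, dz], ...], "rotation": [[rx, ry, rz], ...]}. A call has 1 to 12 rows; each row is the pose to reach, as a shift and turn from the pose commanded when the call began; what a row does not reach only later rows make up. A row lasts 1/10 s, in which the tool goes at most 50 mm and 8.59 degrees, less where a joint would pass 70% of its speed; a pose out of reach is approached as far as the arm can. A call with a gripper value outside its range is refused whole. The fingers move at their own pace and stop on an object; FORCE is the grip in N (left out, the last holds). Time passes only in rows, so rows that repeat a pose let the fingers close. It gives the time, the measured TCP pose, the force, the opening and the grip force at its end, in the units of the state.
- get_obs(): the state, without advancing time (a new reading comes with each control period).
- grab_frame(name): name is "scene" or "top" or "wrist"; returns a dict with "image" (480x640x3 uint8, red, green, blue), "depth" (480x640 float32, m along the optical axis (not along the pixel's ray), 0 where there is no reading), "K" (3x3 intrinsics, pixels), "view" (4x4, takes a point from world to camera coordinates). Camera axes: x right, y down, z forward; pixel columns grow to the right and rows downward; lengths in m; the calibration is good to about 2 mm. The wrist camera is an equidistant fisheye: a pixel r from the principal point sees the ray r / f radians off the axis. A picture is of the moment at which its call begins.
- sign_off(): hands the job in; it is judged then, once.
The state is a dict: "time_s": time; "qpos": joint angles; "dq": joint speeds; "effort": joint torques, N m; "position": TCP position; "tcp_rot": TCP orientation; "contact_force": force on the tool from outside, world axes, zero at the start; "torque": the same for the moment, N m; "grip_width": finger opening in m; "finger_force": force on a finger pad.
Only numpy, scipy, OpenCV 4.12 (cv2) and the standard library are available. Lean on these libraries where they do the work, as an engineer would, in place of code of your own. Each camera call takes 0.05 s, during which the arm holds its last target. There are 200 camera calls.

## Task

Fit the loose aluminium drip strip to the plywood splash board: take it by its upright rib, slide its long plain edge under the hinged steel flap, middle to middle, until it meets both stops beneath, without lifting the flap. Finish while still gripping the rib and pressing the strip flat onto the board with a steady push of about 10 N; do not let go. Leave the other things on the desk where they are.

Things in the scene. Friction and masses are not known exactly. Their poses are not given: they have to be found in the camera images.
- strip: The drip strip: loose, bare aluminium, 0.12 kg, rigid. A flat plate 4 mm thick, 100 mm wide (its y) and 72 mm deep (its x), with one upright rib standing across its full width: 10 mm thick, top 45 mm above the plate's underside. Origin: on the underside, below the middle of the rib. The plate reaches 55 mm ahead of the origin (+x, to the long plain leading edge that goes under the flap) and 17 mm behind it (-x). z is up. It starts lying flat on the desk.
- strip_grip (a point): Point in the middle of the strip's rib, 30 mm above the strip's underside; axes as strip. The rib (10 mm) is gripped across its thickness, along x.
- strip_edge_left (a point): Left (+y) end of the strip's leading edge, at the underside: 55 mm ahead of the rib's middle, 50 mm to its left.
- strip_edge_right (a point): Right (-y) end of the strip's leading edge, at the underside: 55 mm ahead of the rib's middle, 50 mm to its right.
- deck: Plywood top of the splash board, fixed to the desk: 140 mm (x) by 150 mm (y), top face 10 mm above the desk. Origin on its underside at the centre. +x points from the open front side to the side with the flap; z is up.
- board_stop (a point): Middle of the line through the front faces of the board's two steel stops, at the height of the deck's top face; axes as deck, 36 mm ahead of the deck's centre. The stops (7 mm high, 12 mm wide, 40 mm left and right of this point) lie under the flap; the strip's leading edge is home when it meets both, with its middle at this point.
- flap_edge (a point): Middle of the free front edge of the lap flap, on its underside. The flap is a steel plate 120 mm wide, 3 mm thick, 45 mm deep; at rest its underside is 7 mm above the deck and its free edge lies 22 mm in front of the stops (toward -x of the deck), so the strip (4 mm) passes beneath with 3 mm to spare. With the strip home, the rib's front face is 28 mm from the flap's edge.
- flap (a joint): Hinge of the lap flap along the far side of the board, rad: 0 = down on the stops, grows as the free edge rises. About 1 N upward at the edge lifts it; it falls back by itself.
- bowl: Bystander: shallow steel bowl, 95 mm across, 47 mm high; to be left alone. Origin at the centre of its underside.
- tweezers: Bystander: steel tweezers, 136 mm long, lying; to be left alone. Origin at the centre of its underside.
- wax_block: Bystander: block of wax, 35 x 63 x 19 mm; to be left alone. Origin at the centre of its underside.
- dappen: Bystander: small glass dish, 38 mm across, 27 mm high; to be left alone. Origin at the centre of its underside.
- marker: Bystander: marker pen, 121 mm long, lying; to be left alone. Origin at the centre of its underside.
- flat_file: Bystander: flat file with wooden handle, 179 mm long; to be left alone. Origin at the centre of its underside.

How it is judged:
By the outcome, as a careful person would: the job done as asked, in the order asked, and still so for the second after the job is handed in, while the arm keeps its last pose, push and grip.
It also fails if it takes over 38 s, if anything falls off the work surface, if the arm or the gripper's body presses on something with over 40 N, if the wrist force passes 120 N, or if a joint passes its speed limit or range.

## Working session

There is one attempt and no reset: what is moved stays moved. The work goes in short steps, Python scripts to look and compute and a shell command to move; the robot and the scene stay as the last step left them, time stands still between calls to the robot, and variables do not carry over. Pictures are saved under pics/ and viewed, at most 10 in all, crops included, and the job is handed in when it is done.

```bash
mkdir -p pics; ls
python3 - <<'E'
from rig import *
import cv2,numpy as np
print(get_obs(), tip_reach)
for n in("scene","top"):
    f=grab_frame(n); np.savez(f"{n}.npz",**f); cv2.imwrite(f"pics/{n}1.png",f["image"][...,::-1]); print(f["K"],f["view"])
E
```

```text
pics
{'time_s': 0.0, 'qpos': array([-1.15147409,  0.41798124, -0.01031854,  1.61414975,  0.00466502,
        1.11073292, -0.05299073]), 'dq': array([-0.00076778,  0.00101553,  0.00101484,  0.00011674, -0.00030652,
        0.00094375, -0.00117144]), 'effort': array([ 4.56704092e-04, -8.64431620e+01,  6.78844806e-01, -4.34893513e+01,
        1.90738833e-02,  7.32433575e-03, -2.27785995e-05]), 'position': array([0.27777475, 0.55951636, 0.24766592]), 'tcp_rot': array([ 2.28369931e-01,  9.73574232e-01, -6.12816385e-04, -1.15473602e-04]), 'contact_force': array([ 0.06531761,  0.28174614, -0.91933457]), 'torque': array([-0.03808761, -0.00844997,  0.0032419 ]), 'finger_force': 0.0, 'grip_width': 0.08522618074892366} 0.017
[[565.95544475   0.         324.87230297]
 [  0.         565.95544475 255.32359699]
 [  0.           0.           1.        ]] [[ 0.88572364 -0.4641647   0.00669073 -0.45871191]
 [-0.28896427 -0.56257006 -0.77460608  0.21964338]
 [ 0.36330881  0.68415354 -0.63240861  1.07634753]
 [ 0.          0.          0.          1.        ]]
[[473.69727729   0.         322.12891078]
 [  0.         473.69727729 237.60632922]
 [  0.           0.           1.        ]] [[-1.23150567e-04 -9.99977307e-01 -6.73577841e-03  4.73875117e-02]
 [-9.84831577e-01  1.29002475e-03 -1.73508218e-01  5.19771389e-01]
 [ 1.73512970e-01  6.61223963e-03 -9.84809386e-01  8.54627158e-01]
 [ 0.00000000e+00  0.00000000e+00  0.00000000e+00  1.00000000e+00]]
```

View pics/top1.png

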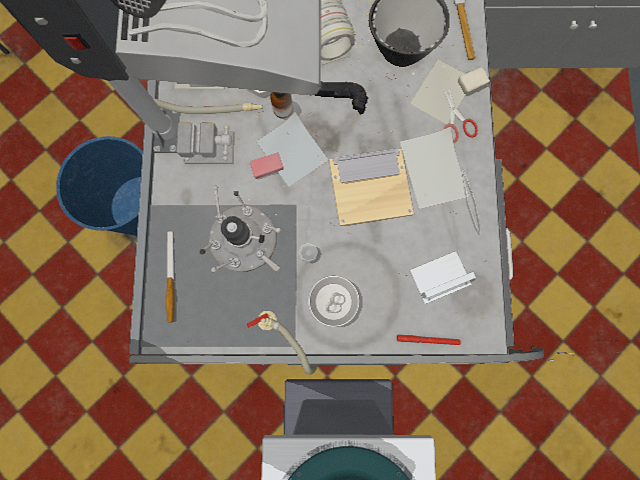

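View pics/scene1.png

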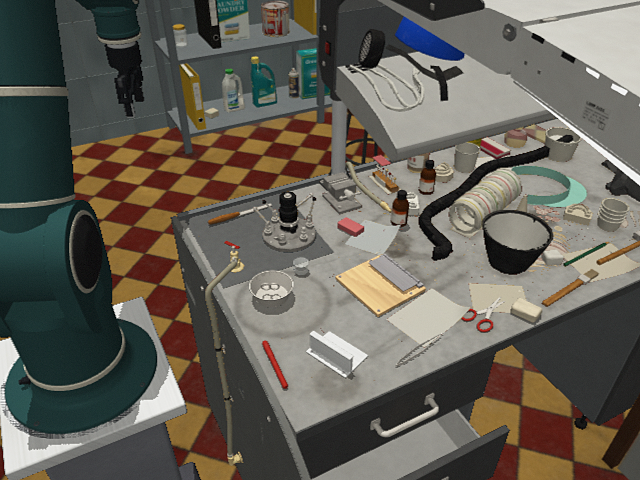

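```bash
cat > h.py <<'E'
import numpy as np,cv2
def cloud(f):
    K,V,d=f["K"],f["view"],f["depth"]
    v,u=np.mgrid[:480,:640]
    p=np.stack([(u-K[0,2])/K[0,0]*d,(v-K[1,2])/K[1,1]*d,d],-1)
    return (p-V[:3,3])@V[:3,:3]
def rect(P):
    (c,s,a)=cv2.minAreaRect((P[:,:2]*1000).astype(np.float32)); return np.round(c,1),np.round(s,1),round(a,2),len(P)
E
python3 - <<'E'
from h import *
for n in("top","scene"):
    f=dict(np.load(n+".npz")); X=cloud(f); im=f["image"].astype(int)
    ok=f["depth"]>0
    x,y,z=X[...,0],X[...,1],X[...,2]
    if n=="top":
        hsv=cv2.cvtColor(f["image"],cv2.COLOR_RGB2HSV)
        print("corners sample desk z",np.median(z[300:320,380:395]))
    # strip location
    if n=="top":
        c=X[278,443]; b=X[190,371]; print(c,b,X[166,368],X[288,447])
        c0,b0=c,b
    near=ok&(np.hypot(x-c0[0],y-c0[1])<.09)
    white=im.min(-1)>190
    for lo,hi,nm in((.001,.012,"plate"),(.036,.055,"ribtop")):
        m=near&(z>lo)&(z<hi); 
        P=X[m]; print(n,nm,rect(P),P[:,2].mean()) if len(P)>5 else print("none",nm)
    print(np.histogram(z[near],bins=np.arange(-.01,.06,.005))[0])
    nb=ok&(np.hypot(x-b0[0],y-b0[1])<.12)
    wood=nb&(im[...,0]-im[...,2]>50)&(z>.002)&(z<.02)
    print("wood",rect(X[wood]),z[wood].mean())
    fl=nb&(abs(im[...,0]-im[...,2])<40)&(z>.014)&(z<.03)
    print("flap",rect(X[fl]),z[fl].mean())
    S=np.zeros((480,640),np.uint8)
f=dict(np.load("top.npz"));a=cv2.resize(f["image"][135:310,320:490],None,fx=3.4,fy=3.4,interpolation=2)
s=dict(np.load("scene.npz"));b=cv2.resize(s["image"][250:390,300:430],None,fx=3.4,fy=3.4,interpolation=2)
cv2.imwrite("pics/crop.png",a[...,::-1])
E
```

```text
corners sample desk z 0.0009698033879733853
[ 0.44655161 -0.18917865  0.00415428] [ 0.62274057 -0.05088643  0.01147332] [ 0.66957126 -0.04475056  0.02173147] [ 0.42417859 -0.18537466  0.04611376]
top plate (array([ 446.6, -189. ]), array([177.8, 178.9]), 42.79, 3913) 0.0034273153685599935
top ribtop (array([ 431.3, -191.6]), array([12.4, 99.6]), 22.27, 362) 0.045922602656316897
[   2 1228 4129  855    5    5    2    4    3    2  103  254    3]
wood (array([630.8, -50.7]), array([139.1, 149.8]), 8.71, 3358) 0.011053070088180792
flap (array([634.8, -51.1]), array([133.5, 135.5]), 8.58, 1575) 0.021086251148351456
scene plate (array([ 447.7, -188.7]), array([174.7, 174.6]), 42.35, 1064) 0.0032960377936822266
scene ribtop (array([ 429. , -191.1]), array([ 15.5, 100.5]), 22.81, 338) 0.042458087075951285
[  17 2758 1498  123   70   76   77   70   74   75  229   48    0]
wood (array([627., -51.]), array([142. , 154.5]), 9.85, 2131) 0.008639071863747096
flap (array([667.6, -46.4]), array([ 54. , 130.4]), 9.54, 834) 0.018991501535118274
```

View pics/crop.png

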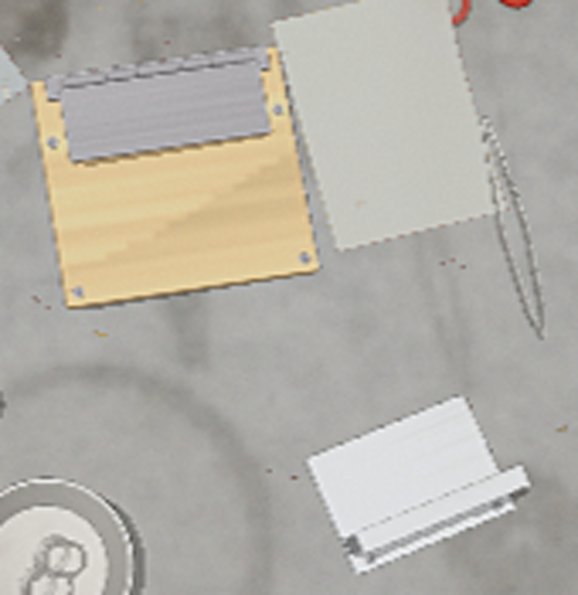

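```bash
python3 -m jog '{"jaw":[0,0,0,0,0,0,0,0,0,0,0,0],"travel":[[0.01,-0.05,0],[0.02,-0.09,0],[0.03,-0.13,0],[0.04,-0.17,0],[0.05,-0.21,0],[0.06,-0.25,0],[0.07,-0.3,0],[0.08,-0.35,0],[0.09,-0.4,0],[0.1,-0.45,0],[0.11,-0.5,0],[0.12,-0.545,0]],"rotation":[[0,0,-0.05],[0,0,-0.12],[0,0,-0.2],[0,0,-0.28],[0,0,-0.36],[0,0,-0.44],[0,0,-0.52],[0,0,-0.6],[0,0,-0.66],[0,0,-0.7],[0,0,-0.72],[0,0,-0.72]]}' 60
```

```text
time_s: 1.3
position: [0.3974, 0.0138, 0.2484]
tcp_rot: [0.557, 0.831, 0.0, -0.0]
contact_force: [1.4, 1.1, -0.3]
grip_width: 0.0856
finger_force: 0.0
```

```bash
python3 -m jog '{"jaw":[0,0,0,0,0,0,0,0],"travel":[[0.007,-0.043,-0.01],[0.014,-0.086,-0.03],[0.021,-0.13,-0.05],[0.028,-0.17,-0.07],[0.0325,-0.198,-0.085],[0.0325,-0.205,-0.088],[0.0325,-0.205,-0.088],[0.0325,-0.205,-0.088]],"rotation":[[0,0,0],[0,0,0],[0,0,0],[0,0,0],[0,0,0],[0,0,0],[0,0,0],[0,0,0]]}'
python3 - <<'E'
from rig import *
from h import *
f=grab_frame("wrist");np.savez("w1.npz",**f);cv2.imwrite("pics/w1.png",f["image"][...,::-1]);print(f["K"],f["view"],get_obs()["position"])
E
```

```text
time_s: 2.1
position: [0.4302, -0.1883, 0.1605]
tcp_rot: [0.556, 0.831, 0.0, -0.0]
contact_force: [0.1, -0.6, -0.0]
grip_width: 0.0855
finger_force: 0.0
[[371.64829954   0.         316.69049766]
 [  0.         371.64829954 239.99003495]
 [  0.           0.           1.        ]] [[ 9.24821495e-01  3.80400176e-01  9.52636697e-04 -3.27079281e-01]
 [ 3.64827573e-01 -8.87665350e-01  2.80982328e-01 -3.35554731e-01]
 [ 1.07731350e-01 -2.59510949e-01 -9.59712469e-01  1.99908895e-01]
 [ 0.00000000e+00  0.00000000e+00  0.00000000e+00  1.00000000e+00]] [ 0.43042557 -0.18805601  0.16068753]
```

View pics/w1.png

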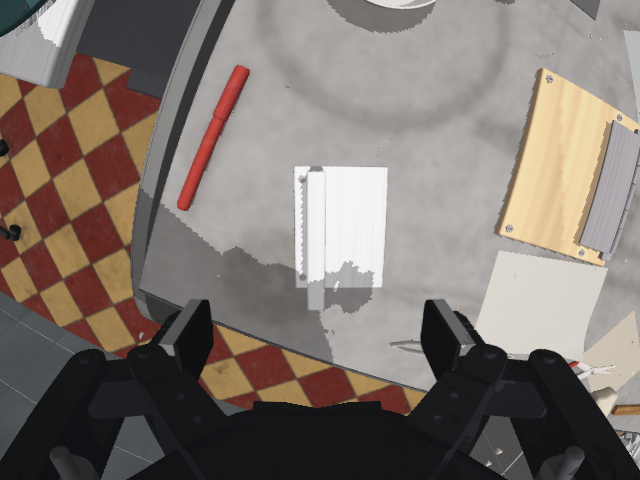

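```bash
cat >> h.py <<'E'
def wcloud(f):
    K,V,d=f["K"],f["view"],f["depth"]
    v,u=np.mgrid[:480,:640]
    a,b=(u-K[0,2])/K[0,0],(v-K[1,2])/K[1,1]; r=np.hypot(a,b)+1e-9
    s=np.tan(np.minimum(r,1.4))/r
    p=np.stack([a*s*d,b*s*d,d],-1)
    return (p-V[:3,3])@V[:3,:3]
E
python3 - <<'E'
from h import *
from rig import get_obs
print(get_obs()["position"])
f=dict(np.load("w1.npz"));X=wcloud(f);im=f["image"].astype(int);x,y,z=np.moveaxis(X,-1,0);ok=f["depth"]>0
near=ok&(np.hypot(x-.431,y+.191)<.09)
m=near&(z>.038)&(z<.05);print("rib",rect(X[m]),z[m].mean())
m=near&(im.min(-1)>200)&(z<.012);print("plate",rect(X[m]),z[m].mean())
w=ok&(np.hypot(x-.63,y+.05)<.13)&(im[...,0]-im[...,2]>45)&(z>.002)&(z<.02);print("wood",rect(X[w]),z[w].mean())
E
```

```text
[ 0.43042557 -0.18805601  0.16068753]
rib (array([ 431.1, -189.7]), array([12.4, 99.3]), 21.92, 2548) 0.0452346587964883
plate (array([ 448.9, -182.6]), array([72.2, 99.1]), 22.33, 7112) 0.004341921714167358
wood (array([620.8, -41.9]), array([151.3, 173.7]), 11.42, 13498) 0.010465115287706134
```

```bash
python3 -m jog '{"jaw":[0,0,0,0,0,0,0,0.4,0.8,1,1,1],"travel":[[0.001,-0.002,-0.03],[0.001,-0.002,-0.06],[0.001,-0.002,-0.09],[0.001,-0.002,-0.11],[0.001,-0.002,-0.125],[0.001,-0.002,-0.132],[0.001,-0.002,-0.132],[0.001,-0.002,-0.132],[0.001,-0.002,-0.132],[0.001,-0.002,-0.132],[0.001,-0.002,-0.132],[0.001,-0.002,-0.132]],"rotation":[[0,0,0],[0,0,0],[0,0,0],[0,0,0],[0,0,0],[0,0,0],[0,0,0],[0,0,0],[0,0,0],[0,0,0],[0,0,0],[0,0,0]]}' 60
python3 -m jog '{"jaw":[1,1,1,1,1],"travel":[[0,0,0],[0,0,0],[0,0,0],[0,0,0],[0,0,0]],"rotation":[[0,0,0],[0,0,0],[0,0,0],[0,0,0],[0,0,0]]}' 60
```

```text
time_s: 3.35
position: [0.4313, -0.1912, 0.0285]
tcp_rot: [0.557, 0.831, 0.0, 0.0]
contact_force: [-0.0, -0.4, -0.4]
grip_width: 0.0123
finger_force: 0.0
time_s: 3.85
position: [0.4314, -0.1912, 0.0285]
tcp_rot: [0.557, 0.831, 0.0, 0.0]
contact_force: [-0.8, 1.8, 7.8]
grip_width: 0.0092
finger_force: 58.8
```

```bash
python3 -m jog '{"jaw":[1,1,1,1,1,1,1,1,1,1,1,1],"travel":[[0,0,0.012],[0,0,0.03],[0.01,0.01,0.04],[0.03,0.03,0.04],[0.05,0.05,0.04],[0.07,0.07,0.04],[0.09,0.09,0.04],[0.11,0.11,0.04],[0.122,0.122,0.04],[0.129,0.129,0.04],[0.129,0.129,0.04],[0.129,0.129,0.04]],"rotation":[[0,0,0],[0,0,0],[0,0,0],[0,0,-0.03],[0,0,-0.07],[0,0,-0.12],[0,0,-0.17],[0,0,-0.21],[0,0,-0.235],[0,0,-0.235],[0,0,-0.235],[0,0,-0.235]]}'
python3 - <<'E'
from rig import *
from h import *
for n in("wrist","top","scene"):
    f=grab_frame(n);np.savez(n+"2.npz",**f)
    if n=="wrist":cv2.imwrite("pics/w2.png",f["image"][...,::-1])
    if n=="scene":cv2.imwrite("pics/s2.png",cv2.resize(f["image"][200:350,280:440],None,fx=4,fy=4,interpolation=2)[...,::-1])
o=get_obs();print(o["position"],o["tcp_rot"],o["grip_width"],o["contact_force"],o["torque"])
E
```

```text
time_s: 5.05
position: [0.5595, -0.063, 0.0685]
tcp_rot: [0.65, 0.76, -0.0, -0.0]
contact_force: [-1.2, -0.5, -2.1]
grip_width: 0.0091
finger_force: 58.5
[ 0.55961937 -0.06313687  0.06844222] [ 6.50662922e-01  7.59366674e-01 -1.20912874e-04 -2.83372532e-05] 0.009445306515165102 [-0.04608008 -0.14700603 -1.17411013] [-0.06815152 -0.00266646 -0.04416885]
```

View pics/w2.png

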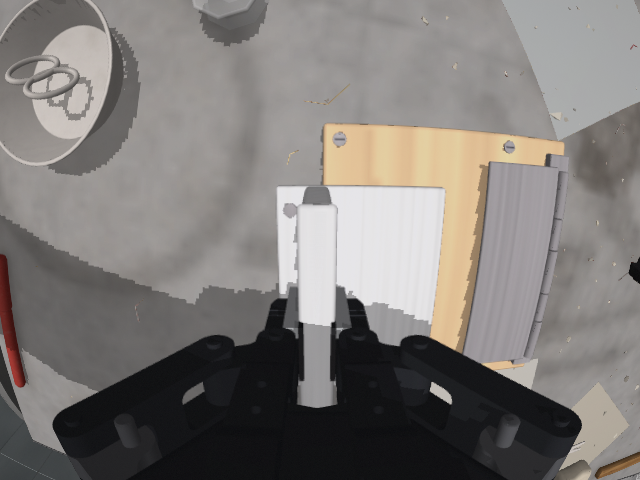

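View pics/s2.png

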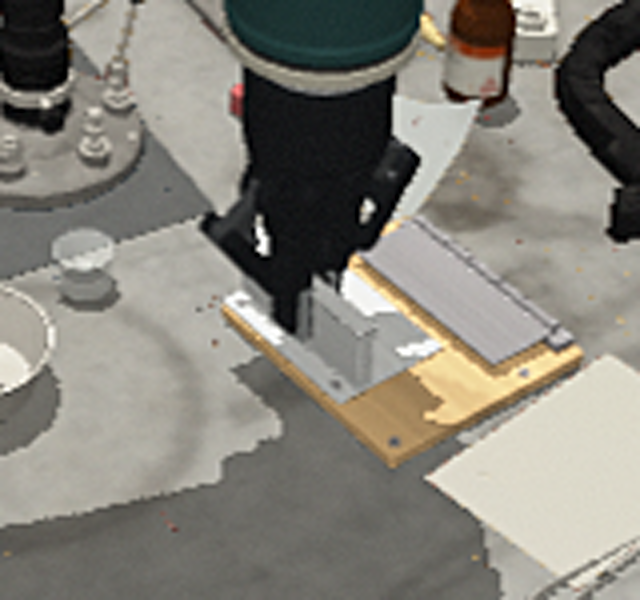

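```bash
cat > m.py <<'E'
from h import *
import sys
def edge(a,b,lo,hi,sgn,step=.003):
    "fit a = c + k*(b) to the extreme of a in b bins"
    A=[];B=[]
    for t in np.arange(lo,hi,step):
        m=(b>=t)&(b<t+step)
        if m.sum()>3: A.append(np.percentile(sgn*a[m],98)*sgn);B.append(t+step/2)
    A,B=np.array(A),np.array(B)
    for _ in range(3):
        k,c=np.polyfit(B,A,1); r=abs(A-k*B-c); g=r<=max(.0012,np.median(r)*2); A,B=A[g],B[g]
    return k,c,len(A)
def frame(X,c=(.63,-.0508),yaw=np.radians(8.8)):
    d=X[...,:2]-np.array(c); C,S=np.cos(yaw),np.sin(yaw)
    return d@np.array([[C,-S],[S,C]])
def report(n,mask,X,lead,left):
    q=frame(X[mask]);x,y=q[:,0],q[:,1]
    k,c,N=edge(x,y,*lead); print(n,"front/lead edge x=%.2f mm at y=0, slope deg %.2f"%(c*1e3,-np.degrees(np.arctan(k))),N)
    k,c,N=edge(y,x,*left); print(n,"left edge y=%.2f mm at x=0, slope deg %.2f"%(c*1e3,np.degrees(np.arctan(k))),N, "y mid",np.median(y))
E
python3 - <<'E'
from m import *
f=dict(np.load("wrist2.npz"));X=wcloud(f);im=f["image"].astype(int);z=X[...,2];ok=f["depth"]>0
q=frame(X);near=ok&(abs(q[...,0])<.11)&(abs(q[...,1])<.1)
grey=abs(im[...,0]-im[...,2])<40
s=near&grey&(z>.037)&(z<.052)
print("plate z",np.median(z[s]),s.sum())
report("strip",s&(q[...,0]>-.055),X,(-.02,.045,1),(-.055,-.02,1))
fl=near&grey&(z>.014)&(z<.027);print("flap z",np.median(z[fl]))
report("flap",fl,X,(-.03,.055,-1),(.02,.055,1))
wd=near&(im[...,0]-im[...,2]>45)&(z>.004)&(z<.015);print("wood z",np.median(z[wd]))
report("wood",wd,X,(.058,.07,-1),(-.05,.06,1))
f=dict(np.load("top.npz"));X=cloud(f);im=f["image"].astype(int);z=X[...,2];q=frame(X)
near=(f["depth"]>0)&(abs(q[...,0])<.1)&(abs(q[...,1])<.1)
fl=near&(abs(im[...,0]-im[...,2])<40)&(z>.016)&(z<.03)&(abs(q[...,1])<.065)&(q[...,0]>0)&(q[...,0]<.055)
report("flapTOP",fl,X,(-.055,.055,-1),(.02,.055,1)); report("flapTOPr",fl,X,(-.055,.055,-1),(.02,.055,-1))
wd=near&(im[...,0]-im[...,2]>45)&(z>.004)
report("woodTOP",wd,X,(-.07,.07,-1),(-.06,.06,1));report("woodTOPr",wd,X,(-.07,.07,-1),(-.06,.06,-1))
E
```

```text
plate z 0.04417836973562241 16691
strip front/lead edge x=-17.29 mm at y=0, slope deg 0.27 22
strip left edge y=48.81 mm at x=0, slope deg -0.58 12 y mid 0.019645881946234543
flap z 0.020388175924188706
flap front/lead edge x=15.99 mm at y=0, slope deg -0.21 29
flap left edge y=59.51 mm at x=0, slope deg -0.32 12 y mid 0.009844932736438688
wood z 0.010332888320241897
wood front/lead edge x=-70.63 mm at y=0, slope deg -4.25 5
wood left edge y=75.52 mm at x=0, slope deg 0.01 30 y mid 0.05396425039686636
flapTOP front/lead edge x=16.73 mm at y=0, slope deg -0.51 30
flapTOP left edge y=57.38 mm at x=0, slope deg -1.32 12 y mid -0.0001393204214026979
flapTOPr front/lead edge x=16.73 mm at y=0, slope deg -0.51 30
flapTOPr left edge y=-55.69 mm at x=0, slope deg -1.26 9 y mid -0.0001393204214026979
woodTOP front/lead edge x=-66.82 mm at y=0, slope deg -0.44 41
woodTOP left edge y=72.13 mm at x=0, slope deg 1.72 29 y mid 0.0015739218947964262
woodTOPr front/lead edge x=-66.82 mm at y=0, slope deg -0.44 41
woodTOPr left edge y=-71.40 mm at x=0, slope deg -1.50 27 y mid 0.0015739218947964262
```

```bash
python3 - <<'E'
from m import *
f=dict(np.load("wrist2.npz"));X=wcloud(f);z=X[...,2];q=frame(X)
m=(f["depth"]>0)&(z>.037)&(z<.052)&(q[...,0]>-.06)&(q[...,0]<-.02)&(q[...,1]>-.01)&(q[...,1]<.047)
A=np.c_[q[m],np.ones(m.sum())];k=np.linalg.lstsq(A,z[m],rcond=None)[0];print("tilt deg",np.degrees(k[:2]),k[2]+k[0]*-.07)
m=(f["depth"]>0)&(z>.008)&(z<.013)&(q[...,0]>-.06)&(q[...,0]<.0)&(q[...,1]>.052)&(q[...,1]<.07)
A=np.c_[q[m],np.ones(m.sum())];k=np.linalg.lstsq(A,z[m],rcond=None)[0];print("deck tilt",np.degrees(k[:2]),z[m].mean())
E
python3 -m jog '{"jaw":[1,1,1,1,1,1,1,1],"travel":[[0,0.001,-0.01],[0,0.001,-0.02],[0,0.001,-0.025],[0,0.001,-0.027],[0,0.001,-0.028],[0,0.001,-0.029],[0,0.001,-0.029],[0,0.001,-0.029]],"rotation":[[0,0,-0.003],[0,0,-0.003],[0,0,-0.003],[0,0,-0.003],[0,0,-0.003],[0,0,-0.003],[0,0,-0.003],[0,0,-0.003]]}'
```

```text
tilt deg [ 0.01185339 -0.00483916] 0.04418922932889031
deck tilt [-0.02866615  0.1908702 ] 0.010359089839360427
time_s: 6.0
position: [0.5603, -0.0612, 0.0394]
tcp_rot: [0.651, 0.759, 0.0, 0.0]
contact_force: [0.1, 0.2, -1.2]
grip_width: 0.0089
finger_force: 58.5
```

```bash
python3 -m jog '{"jaw":[1,1,1,1,1,1,1,1,1],"travel":[[0.006,0.0009,-0.0003],[0.012,0.0018,-0.0003],[0.018,0.0027,-0.0003],[0.024,0.0036,-0.0003],[0.030,0.0045,-0.0003],[0.036,0.0055,-0.0003],[0.042,0.0064,-0.0003],[0.0445,0.0068,-0.0003],[0.0445,0.0068,-0.0003]],"rotation":[[0,0,0],[0,0,0],[0,0,0],[0,0,0],[0,0,0],[0,0,0],[0,0,0],[0,0,0],[0,0,0]]}'
python3 - <<'E'
from rig import *
from m import *
o=get_obs();print(o["position"],o["tcp_rot"],o["contact_force"],o["torque"])
f=grab_frame("wrist");np.savez("wrist3.npz",**f)
cv2.imwrite("pics/w3.png",f["image"][...,::-1])
X=wcloud(f);im=f["image"].astype(int);z=X[...,2];ok=f["depth"]>0
q=frame(X);near=ok&(abs(q[...,0])<.11)&(abs(q[...,1])<.1);grey=abs(im[...,0]-im[...,2])<40
s=near&grey&(z>.0115)&(z<.0172)&(q[...,0]<.013);print("plate z",np.median(z[s]),s.sum())
report("strip",s,X,(-.02,.045,1),(-.02,.01,1))
fl=near&grey&(z>.0175)&(z<.027)&(q[...,0]>.0)&(q[...,0]<.056);print("flap z",np.median(z[fl]))
report("flap",fl,X,(0,.055,-1),(.02,.052,1))
wd=near&(im[...,0]-im[...,2]>45)&(z>.004)&(z<.015)
report("wood",wd,X,(.058,.07,-1),(-.05,.06,1))
E
```

```text
time_s: 6.9
position: [0.6049, -0.0544, 0.0389]
tcp_rot: [0.651, 0.759, -0.0, 0.0]
contact_force: [0.1, -0.2, -2.1]
grip_width: 0.0092
finger_force: 58.5
[ 0.60494672 -0.05439387  0.03890911] [ 6.51354789e-01  7.58773307e-01 -6.32667064e-05  4.97073303e-05] [ 0.1232347  -0.18018233 -2.11105224] [ 0.03898841  0.01377731 -0.02172171]
plate z 0.014584830875348792 11404
strip front/lead edge x=12.50 mm at y=0, slope deg 0.61 22
strip left edge y=50.78 mm at x=0, slope deg -1.78 10 y mid 0.026703208777219316
flap z 0.020289995693535887
flap front/lead edge x=15.99 mm at y=0, slope deg -0.20 19
flap left edge y=60.43 mm at x=0, slope deg -0.97 11 y mid 0.023640055568402683
wood front/lead edge x=-69.04 mm at y=0, slope deg -3.54 5
wood left edge y=75.52 mm at x=0, slope deg 0.30 37 y mid 0.0584634873907509
```

View pics/w3.png

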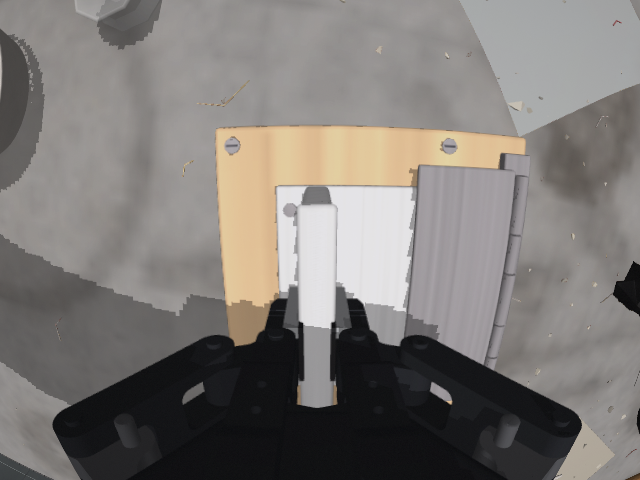

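```bash
cat > px.py <<'E'
from m import *
def ray(f,u,v,zp):
    K,V=f["K"],f["view"];a=(u-K[0,2])/K[0,0];b=(v-K[1,2])/K[1,1];r=np.hypot(a,b)
    d=np.array([a/r*np.sin(r),b/r*np.sin(r),np.cos(r)]);R=V[:3,:3];o=-R.T@V[:3,3];w=R.T@d
    return o+w*(zp-o[2])/w[2]
def trans(f,u0,u1,v0,v1,zp,n,step=4):
    im=f["image"].astype(float);s=im[...,0]-im[...,2];P=[]
    s=cv2.GaussianBlur(s,(3,3),0)
    for u in range(u0,u1,step):
        g=abs(np.diff(s[v0:v1,u]));i=g.argmax();
        w=g[max(0,i-1):i+2];v=v0+.5+(np.arange(max(0,i-1),max(0,i-1)+len(w))*w).sum()/w.sum()
        P.append(frame(ray(f,u,v,zp)))
    P=np.array(P)*1e3;k,c=np.polyfit(P[:,0],P[:,1],1)
    print(n,"y at mid %.2f"%np.median(P[:,1]),"slope deg %.2f"%np.degrees(np.arctan(k)),"res %.2f"%np.std(P[:,1]-k*P[:,0]-c),"x %.0f..%.0f"%(P[0,0],P[-1,0]))
def transc(f,v0,v1,u0,u1,zp,n,step=4):
    im=f["image"].astype(float);s=cv2.GaussianBlur(im.sum(2),(3,3),0);P=[]
    for v in range(v0,v1,step):
        g=abs(np.diff(s[v,u0:u1]));i=g.argmax();P.append(frame(ray(f,u0+i+.5,v,zp)))
    P=np.array(P)*1e3;k,c=np.polyfit(P[:,1],P[:,0],1);print(n,"x %.2f"%np.median(P[:,0]),"yaw deg %.2f"%-np.degrees(np.arctan(k)),"res %.2f"%np.std(P[:,0]-k*P[:,1]-c))
E
python3 - <<'E'
from px import *
f=dict(np.load("wrist3.npz"))
trans(f,342,405,178,196,.0146,"strip left")
trans(f,425,500,155,178,.0203,"flap left")
trans(f,230,480,115,140,.0102,"wood left")
f=dict(np.load("wrist2.npz"))
transc(f,195,280,432,450,.0442,"strip lead(2)")
E
```

```text
strip left y at mid 51.96 slope deg -0.33 res 0.05 x -14..11
flap left y at mid 61.32 slope deg -0.22 res 0.05 x 19..51
wood left y at mid 76.18 slope deg 0.25 res 0.76 x -61..46
strip lead(2) x -16.76 yaw deg 0.08 res 0.14
```

```bash
python3 -m jog '{"jaw":[1,1,1,1,1],"travel":[[0.002,-0.0003,0],[0.004,0,0],[0.0055,0.0002,0],[0.0055,0.0002,0],[0.0055,0.0002,0]],"rotation":[[0,0,0],[0,0,0],[0,0,0],[0,0,0],[0,0,0]]}'
python3 -m jog '{"jaw":[1,1,1],"travel":[[0.0005,0.0001,0],[0.001,0.0002,0],[0.001,0.0002,0]],"rotation":[[0,0,0],[0,0,0],[0,0,0]]}'
```

```text
time_s: 7.45
position: [0.6102, -0.0542, 0.0389]
tcp_rot: [0.651, 0.759, -0.0, -0.0]
contact_force: [0.1, -0.4, -0.9]
grip_width: 0.0089
finger_force: 58.5
time_s: 7.75
position: [0.6112, -0.054, 0.039]
tcp_rot: [0.651, 0.759, -0.0, -0.0]
contact_force: [-0.1, -0.3, -2.1]
grip_width: 0.0093
finger_force: 58.5
```

```bash
for i in 1 2; do python3 -m jog '{"jaw":[1,1,1],"travel":[[0.0005,0.0001,0],[0.0008,0.0001,0],[0.0008,0.0001,0]],"rotation":[[0,0,0],[0,0,0],[0,0,0]]}' | egrep 'posi|contact'; python3 -c "from rig import *;print(get_obs()['torque'])"; done
```

```text
position: [0.612, -0.0539, 0.039]
contact_force: [-0.7, -0.1, -1.7]
[-0.01734736 -0.02292577  0.0156979 ]
position: [0.6124, -0.0538, 0.0388]
contact_force: [-2.9, 0.7, -0.3]
[ 0.05917691  0.74925704 -0.02743122]
```

```bash
for i in 1 2; do python3 -m jog '{"jaw":[1,1,1],"travel":[[0.0004,0.0001,0],[0.0004,0.0001,0],[0.0004,0.0001,0]],"rotation":[[0,0,0],[0,0,0],[0,0,0]]}' | egrep 'posi|contact|rot'; python3 -c "from rig import *;print(get_obs()['torque'],get_obs()['tcp_rot'])"; done
```

```text
position: [0.6125, -0.0538, 0.0388]
tcp_rot: [0.651, 0.759, -0.0, -0.001]
contact_force: [-6.1, 0.2, 0.9]
[-0.0086632   1.28045622 -0.07701316] [ 6.51468988e-01  7.58674928e-01 -4.25263255e-04 -5.74472383e-04]
position: [0.6126, -0.0538, 0.0387]
tcp_rot: [0.652, 0.759, -0.001, -0.001]
contact_force: [-8.4, -0.3, 2.8]
[-0.13019071  1.83130456 -0.0892827 ] [ 6.51507889e-01  7.58641120e-01 -6.60968186e-04 -8.27121059e-04]
```

```bash
python3 -m jog '{"jaw":[1,1,1,1,1],"travel":[[0,0,-0.0003],[0,0,-0.0006],[0,0,-0.0008],[0,0,-0.0008],[0,0,-0.0008]],"rotation":[[0,0,0],[0,0,0],[0,0,0],[0,0,0],[0,0,0]]}' | egrep 'posi|contact|rot'; python3 -c "from rig import *;print(get_obs()['torque'],get_obs()['tcp_rot'])"
```

```text
position: [0.6125, -0.0538, 0.0386]
tcp_rot: [0.652, 0.759, -0.0, -0.001]
contact_force: [-15.5, 1.5, 16.0]
[ 0.19282598  2.94757116 -0.11652622] [ 6.51538568e-01  7.58614717e-01 -4.70111301e-04 -9.92699919e-04]
```

```bash
python3 -m jog '{"jaw":[1,1,1,1],"travel":[[-0.0004,0,0.0001],[-0.0006,-0.0001,0.0003],[-0.0006,-0.0001,0.0003],[-0.0006,-0.0001,0.0003]],"rotation":[[0,0,0],[0,0,0],[0,0,0],[0,0,0]]}' | egrep 'posi|contact|rot'
python3 - <<'E'
from rig import *
from px import *
o=get_obs();print(o['contact_force'],o['torque'],o['tcp_rot'])
from scipy.spatial.transform import Rotation as R
print("tool z",R.from_quat(o["tcp_rot"]).as_matrix()[:,2])
f=grab_frame("wrist");np.savez("wrist4.npz",**f);cv2.imwrite("pics/w4.png",f["image"][...,::-1])
trans(f,342,400,178,196,.0144,"strip left");trans(f,420,490,155,178,.0203,"flap left")
transc(f,200,280,385,425,.0203,"flap front");transc(f,215,280,325,345,.045,"rib front top")
X=wcloud(f);q=frame(X);z=X[...,2];d=f["depth"]>0
for n,m in(("plate",(q[...,0]>-.008)&(q[...,0]<.012)&(q[...,1]>.015)&(q[...,1]<.045)),("flap",(q[...,0]>.02)&(q[...,0]<.05)&(q[...,1]>.015)&(q[...,1]<.055))):
    m&=d;A=np.c_[q[m],np.ones(m.sum())];k=np.linalg.lstsq(A,z[m],rcond=None)[0];print(n,"z",np.median(z[m]),"tilt",np.degrees(k[:2]))
E
```

```text
position: [0.6125, -0.0538, 0.0386]
tcp_rot: [0.651, 0.759, -0.0, -0.0]
contact_force: [-7.3, -0.1, 6.7]
[-7.32171088 -0.0603081   6.71705893] [ 0.0194708   1.4664118  -0.07971144] [ 6.51446114e-01  7.58694738e-01 -2.48584465e-04 -4.39759648e-04]
tool z [-9.91165429e-04  1.95759977e-04 -9.99999490e-01]
strip left y at mid 51.20 slope deg -0.60 res 0.07 x -7..16
flap left y at mid 61.27 slope deg -0.26 res 0.10 x 24..54
flap front x 14.20 yaw deg -0.88 res 0.59
rib front top x -10.38 yaw deg -0.07 res 0.10
plate z 0.0999664168390326 tilt [-151.19771646 -208.09413823]
flap z 0.020291965943336116 tilt [ 0.13859736 -0.11525939]
```

View pics/w4.png

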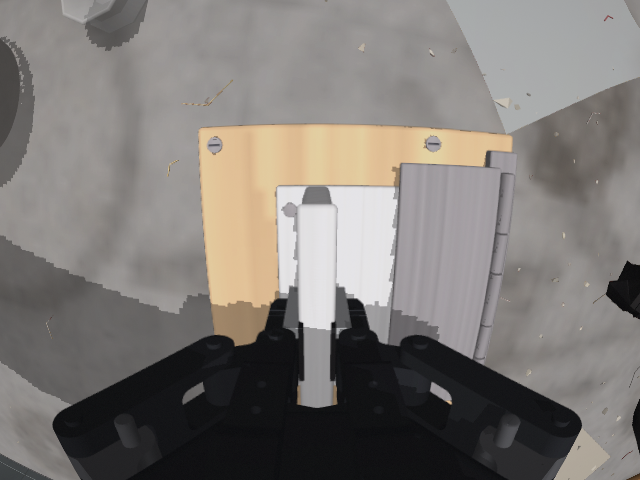

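```bash
python3 -m jog '{"jaw":[1,1,1,1],"travel":[[0,0,-0.0001],[0,0,-0.0002],[0,0,-0.0002],[0,0,-0.0002]],"rotation":[[0,0,-0.003],[0,0,-0.003],[0,0,-0.003],[0,0,-0.003]]}' | egrep 'posi|contact|rot'
python3 - <<'E'
from rig import *
from scipy.spatial.transform import Rotation as R
o=get_obs();print(o['contact_force'],o['torque'],R.from_quat(o["tcp_rot"]).as_matrix()[:,1:])
E
```

```text
position: [0.6125, -0.0538, 0.0386]
tcp_rot: [0.653, 0.758, -0.0, -0.0]
contact_force: [-9.5, 1.4, 10.4]
[-9.53495667  1.44147986 10.36750752] [0.092634   1.85254177 0.02044447] [[ 9.88947724e-01 -1.00623626e-03]
 [ 1.48261567e-01  2.91170703e-04]
 [-9.51946154e-04 -9.99999451e-01]]
```

```bash
python3 -m jog '{"jaw":[1,1,1,1,1,1,1,1,1,1],"travel":[[0,0,0],[0,0,0],[0,0,0],[0,0,0],[0,0,0],[0,0,0],[0,0,0],[0,0,0],[0,0,0],[0,0,0]],"rotation":[[0,0,0],[0,0,0],[0,0,0],[0,0,0],[0,0,0],[0,0,0],[0,0,0],[0,0,0],[0,0,0],[0,0,0]]}'
python3 - <<'E'
from rig import *
from px import *
o=get_obs();print(o['contact_force'],o['torque'])
f=grab_frame("wrist");trans(f,342,392,178,196,.0144,"strip left");trans(f,420,490,155,178,.0203,"flap left")
X=wcloud(f);q=frame(X);z=X[...,2]
m=(q[...,0]>.02)&(q[...,0]<.05)&(q[...,1]>.015)&(q[...,1]<.055)&(f["depth"]>0);print("flap z",np.median(z[m]))
E
```

```text
time_s: 11.3
position: [0.6125, -0.0538, 0.0386]
tcp_rot: [0.653, 0.758, -0.0, -0.0]
contact_force: [-8.8, 0.4, 10.7]
grip_width: 0.0094
finger_force: 60.6
[-8.78614127  0.41479631 10.67389116] [0.07173013 1.82789793 0.07861855]
strip left y at mid 51.32 slope deg -0.60 res 0.05 x -7..13
flap left y at mid 61.24 slope deg -0.26 res 0.07 x 24..54
flap z 0.020306508478817605
```

```bash
python3 -c "from rig import *;print(sign_off())"
```

```text
the job is handed in; nothing more can be done
None
```

The drip strip is under the flap, centred to about 0.1 mm and, judging by the balanced contact forces, against both stops; the flap never lifted, and I handed in at 11.3 s still gripping the rib and pressing down with a steady 10.7 N or so.

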